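# Top driver board off the pile and into the soldering jig

## Robot

A 6-joint arm with a two-finger parallel gripper is mounted at the origin on the work surface. World frame = base frame: x ahead of the robot, y to its left, z up, the work surface at z = 0. Lengths are in m, angles in degrees, forces in N, time in s.
With the tool pointing down it reaches from about 0.3 to 0.75 m from the base axis. Payload 8.5 kg.
Tool frame: the origin (TCP) lies midway between the tips of the shut fingers; the grasp point (between the pads) lies 19 mm behind it (env.tcp_to_grasp is the z of the grasp point in the tool frame, in m); z points along the fingers, y is the line along which they close (so a half turn about z gives the same grasp; the last joint's range is limited). The gripper opens to 85 mm and grips with 20 to 120 N. Pads are 22 mm wide; open, the fingers measure 114 mm over their backs; the gripper's body (76 mm by 85 mm) begins 54 mm behind the grasp point. The pads swing forward as they close: fully open they stand 13 mm farther back than shut.
Start: joints at [-81.32, 21.807, 74.336, -0, 83.858, -12.336], TCP at [0.197, -0.513, 0.231] pointing down, gripper open.
Joint ranges: [-178.18, 178.18], [-50.72, 133.34], [12.68, 142.11], [-81.47, 261.47], [9.98, 163.14], [-165.26, 165.26]. Speed limits (degrees/s): [136.94, 136.94, 180, 180, 180, 180].

## Interface

Orientations are given as a 3x3 rotation matrix whose columns are the frame's x, y, z axes.
In Python, from rig import env, imaging, job, models gives the robot as it stands. The module is installed in compiled form; this text tells all that it offers.
- The arm moves only by the tool jog_arm, never from a script. Its argument "plan" is text: rows parted by semicolons, each of 7 numbers parted by spaces: the turn, a rotation vector about the tool's x, y, z in degrees, then the shift along the tool's x, y, z in cm, then the closure in counts, from 0 (fully open) to 255 (shut). In form: rx ry rz x y z claw; .... A call has 1 to 10 rows; each row shifts and turns the commanded pose from where the row before left it, along the tool's axes as they then stand; what a row does not reach is not made up. A row lasts 1/12 s, in which the tool goes at most 41.7 mm and 7.16 degrees, less where a joint would pass 70% of its speed; a pose out of reach is approached as far as the arm can. A call with a gripper value outside its range is refused whole. The fingers move at their own pace and stop on an object; "grip_force" is the grip in N (left out, the last holds). Time passes only in rows, so rows that do not move let the fingers close. It gives the time, the measured TCP pose, the force, the opening and the grip force at its end, in the units of the state.
- env.observe(): the state, without advancing time (a new reading comes with each control period).
- imaging.get_image(name): name is "scene" or "top" or "wrist"; returns a dict with "pixels" (480x640x3 uint8, red, green, blue), "depth" (480x640 float32, m along the optical axis (not along the pixel's ray), 0 where there is no reading), "fov_y" (degrees; the focal length in pixels is half the picture's height over the tangent of half this angle, whatever the lens; pixels are square), "cx", "cy" (the principal point, pixels), "world_from_camera" (4x4, takes a point from camera to world coordinates). Camera axes: x right, y down, z forward; pixel columns grow to the right and rows downward; lengths in m; the calibration is good to about 2 mm. A picture is of the moment at which its call begins.
- job.close_job(): hands the job in; it is judged then, once.
Trained networks look in the newest picture that a camera, given by its name, has taken for a name from the list of things; names that differ only in an ending like _2 or _b are one class to them, and where a whole thing is asked for, a point or a joint stands for the part that bears it (a point fixed in the world has none). Each returns a list of dicts, best first, with "confidence" (0 to 1); they miss things now and then, are a little off and sometimes report something else, mostly with a low value. They report only what shows in the picture. A call takes as long as a camera call. They do not tell look-alikes from the thing itself.
- models.outline_of(camera, query): "region" (480x640 bool, what is visible of it) and "bbox" ([centre column, centre row, width, height] in pixels, round what is visible of it).
- models.tip_of(camera, query): "at" ([column, row] in pixels: a listed point, or the origin of a listed thing).
The state is a dict: "time_s": time; "q": joint angles; "qvel": joint speeds; "joint_efforts": joint torques, N m; "position": TCP position; "tool_rot": TCP orientation; "ft_force": force on the tool from outside, world axes, zero at the start; "wrist_torque": the same for the moment, N m; "grip_width": finger opening in m; "gripper_force": force on a finger pad.
Only numpy, scipy, OpenCV 4.12 (cv2) and the standard library are available. Lean on these libraries where they do the work, as an engineer would, in place of code of your own. Each camera call takes 0.05 s, during which the arm holds its last target. There are 200 camera calls.

## Task

Lift the top circuit board, the one with the finned heat sink, straight up off the pile without dragging or shifting the two boards beneath, and lay it flat between the side rails of the steel jig, its bare end towards the overhanging lip but not yet under it. Let go of it there, then push it in under the lip until its bare end is flush against the stop. Do not drop the board, and leave the other things on the bench where they are.

Things in the scene. Friction and masses are not known exactly. Their poses are not given: they have to be found in the camera images.
- driver_board: top board of the pile, loose: 120 (x) x 80 x 6 mm, green on aluminium, with a black connector (14 x 44 mm, 8 mm high) on the board along its -x end and a heat sink in the middle. 0.15 to 0.31 kg, centre of mass within 5 mm of the middle. Origin: centre of the underside; +x towards the bare end, z up. Starts flat on the middle board, shifted 20 to 27 mm along x, bare end overhanging
- sink_top (a point): centre of the top of the finned aluminium heat sink, 36 mm above the board's origin. The sink is 36 x 36 mm with vertical sides along the board's x and y, from 6 to 36 mm above the board's underside: the place to grip
- bare_edge (a point): middle of the lower edge of the top board's bare end: 60 mm along x from the board's origin, at the underside
- mid_board: middle board of the pile, loose, 0.14 kg: same size and connector as the top board, but a flat copper square and no heat sink. Its connector rises beside the top board's connector end, a few mm away. Origin: centre of the underside; +x towards its bare end
- low_board: bottom board of the pile, loose, 0.14 kg, like the middle one; lies on the table. Origin: centre of the underside; +x towards its bare end
- jig: fixed steel jig: plate 180 (x) x 120 x 10 mm; a dark stop bar across its +x end, 16 mm high above the plate; two side rails along x, 6 mm wide and 6 mm high above the plate, inner faces at y = +-48 mm, from x = -88 mm to the stop; -x end open. Origin: centre of the plate's underside, on the table; +x is the pushing direction, z up
- stop_foot (a point): foot of the stop's face, in its middle, on top of the plate: jig x = 75, y = 0, z = 10 mm; jig's axes. The bare edge belongs here. Above it a lip, 4 mm thick, overhangs 12 mm towards -x, its underside 12 mm above the plate. Sliding the board on the plate takes 1 to 5 N
- wool_tin: bystander: round steel tin with brass wool, 74 mm across, 42 mm high; origin at the centre of its underside
- flux_jar: bystander: small jar, 42 mm across, 42 mm high; origin at the centre of its underside
- scraper: bystander: flat spatula with a wooden handle, lying along its x; origin under it
Not all that is in view belongs to the job. Leave any pink look-alike of the mid_board alone. What is shaped like the jig but brown is not meant.

How it is judged:
By the outcome, as a careful person would: the job done as asked, in the order asked, and still so for the second after the job is handed in, with the robot touching nothing.
It also fails if it takes over 58 s, if anything falls off the work surface, if the arm or the gripper's body presses on something with over 40 N, if the wrist force passes 120 N, or if a joint passes its speed limit or range.

## Working session

There is one attempt and no reset: what is moved stays moved. The work goes in short steps, Python scripts to look and compute and a tool call to move; the robot and the scene stay as the last step left them, time stands still between calls to the robot, and variables do not carry over. Pictures are saved under pics/ and viewed, at most 10 in all, crops included, and the job is handed in when it is done.

Besides the shell and the picture viewer there is one more tool, called as name(argument=value, ...) on one line, values as JSON. jog_arm: Moves the arm, as the interface text tells. Its arguments: {"type":"object","properties":{"plan":{"type":"string"},"grip_force":{"type":"number"}},"required":["plan"]}

```bash
mkdir -p pics; cat > h.py <<'E'
import numpy as np, cv2
from rig import env, imaging, job, models
def cam(n):
    im=imaging.get_image(n); im['f']=240/np.tan(np.radians(im['fov_y']/2)); return im
def cloud(im):
    d=im['depth']; v,u=np.mgrid[:480,:640]
    P=np.stack([(u-im['cx'])/im['f']*d,(v-im['cy'])/im['f']*d,d],-1)
    T=np.array(im['world_from_camera']); W=P@T[:3,:3].T+T[:3,3]; W[d==0]=np.nan; return W
def ray(im,uv,z):
    T=np.array(im['world_from_camera']); r=T[:3,:3]@np.array([(uv[0]-im['cx'])/im['f'],(uv[1]-im['cy'])/im['f'],1])
    return T[:3,3]+r*(z-T[2,3])/r[2]
def save(im,n): cv2.imwrite('pics/'+n,im['pixels'][:,:,::-1])
E
python3 - <<'E'
from h import *
s=env.observe(); print({k:np.round(v,3).tolist() for k,v in s.items()}, env.tcp_to_grasp)
ims={n:cam(n) for n in('top','scene')}
for n in ims: save(ims[n],n+'1.png')
for n in ims:
  W=cloud(ims[n])
  for q in ['driver_board','mid_board','low_board','jig','wool_tin','flux_jar','scraper']:
    for o in models.outline_of(n,q)[:3]:
      p=np.nanmedian(W[o['region']],0); print(n,q,round(o['confidence'],2),np.round(o['bbox']),np.round(p,3))
  for q in ['driver_board','sink_top','bare_edge','stop_foot','jig','mid_board']:
    for o in models.tip_of(n,q)[:2]:
      u,v=np.round(o['at']).astype(int); print(n,'tip',q,round(o['confidence'],2),o['at'],np.round(W[v,u],3))
E
```

```text
{'time_s': 0.0, 'q': [-81.319, 21.84, 74.386, -0.001, 83.858, -12.335], 'qvel': [-0.077, 0.031, -0.215, 0.088, 0.013, -0.019], 'joint_efforts': [-0.0, -44.846, -23.127, -0.0, 0.005, 0.0], 'position': [0.197, -0.513, 0.231], 'tool_rot': [[0.933, 0.359, -0.0], [0.359, -0.933, 0.001], [0.0, -0.001, -1.0]], 'ft_force': [0.206, 0.363, 0.056], 'wrist_torque': [-0.064, 0.028, -0.071], 'gripper_force': 0.0, 'grip_width': 0.086} -0.0187
top driver_board 0.78 [382. 222.  49.  60.] [ 0.534 -0.118  0.019]
top mid_board 0.8 [469. 244.  57.  59.] [ 0.486 -0.308  0.006]
top mid_board 0.65 [437. 310.  50.  36.] [ 0.334 -0.225  0.006]
top mid_board 0.54 [390. 252.  32.  15.] [ 0.468 -0.134  0.014]
top low_board 0.65 [400. 244.  40.  59.] [ 0.455 -0.164  0.007]
top jig 0.88 [165. 250.  67.  87.] [0.481 0.361 0.011]
top jig 0.87 [164. 379.  86. 102.] [0.205 0.348 0.012]
top jig 0.69 [384. 222.  49.  55.] [ 0.533 -0.118  0.019]
top wool_tin 0.97 [363. 131.  30.  34.] [ 0.743 -0.072  0.034]
top wool_tin 0.34 [264. 221.  64.  80.] [0.54  0.141 0.011]
top flux_jar 0.59 [327. 301.  21.  17.] [0.368 0.006 0.
[... 1319 characters left out ...]
6.  35.] [ 0.763 -0.083  0.031]
scene wool_tin 0.57 [284. 298.  71.  40.] [ 0.552 -0.126  0.019]
scene flux_jar 0.55 [278. 233.  17.  24.] [ 0.382 -0.     0.032]
scene scraper 0.88 [452. 288.  87.  76.] [0.753 0.233 0.005]
scene tip sink_top 0.73 [281.2, 286.7] [ 0.539 -0.123  0.045]
scene tip bare_edge 0.79 [307.7, 307.9] [ 0.598 -0.102  0.015]
scene tip stop_foot 0.95 [346.2, 170.7] [0.292 0.313 0.023]
scene tip stop_foot 0.75 [391.1, 266.7] [0.629 0.117 0.016]
scene tip jig 0.9 [370.8, 247.6] [0.55  0.138 0.01 ]
scene tip jig 0.83 [413.5, 200.8] [0.496 0.355 0.011]
scene tip mid_board 0.96 [195.9, 336.7] [ 0.503 -0.311  0.006]
scene tip mid_board 0.72 [275.3, 292.2] [ 0.537 -0.137  0.039]
```

View pics/top1.png

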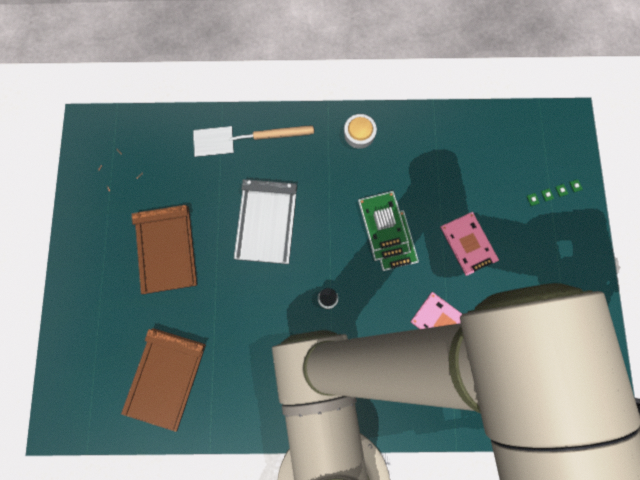

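View pics/scene1.png

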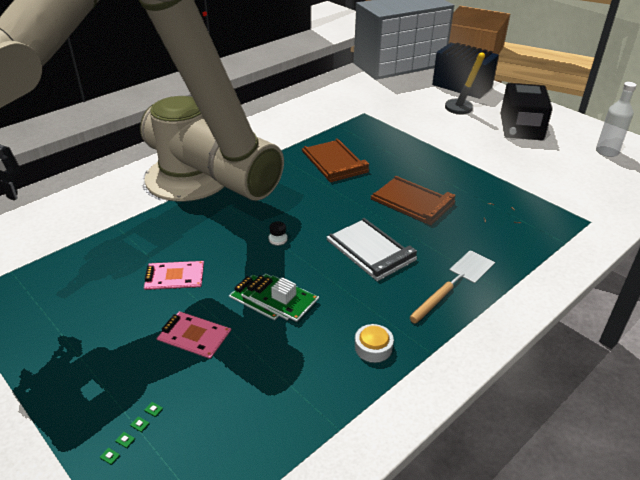

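Top view shows the pile at about (387,230), with the sink at (385,216) and the bare end facing up. The steel jig is at (265,222), stop upward. The brown jigs at (165,250) and (163,380) and the pink boards at (470,243) and (437,310) are decoys. The scene view agrees: pile at (275,297), steel jig at (372,248).

jog_arm(plan="0 0 0 3.4 -1.8 -0.5 0;0 0 0 3.4 -1.8 -0.5 0;0 0 0 3.4 -1.8 -0.5 0;0 0 0 3.4 -1.8 -0.5 0;0 0 0 3.4 -1.8 -0.5 0;0 0 0 3.4 -1.8 -0.5 0;0 0 0 3.4 -1.8 -0.5 0;0 0 0 3.4 -1.8 -0.5 0;0 0 0 3.4 -1.8 -0.5 0;0 0 0 3.4 -1.8 -0.5 0")

```text
time_s: 2.23
position: [0.451, -0.2218, 0.2818]
tool_rot: [[0.934, 0.359, 0.0], [0.359, -0.934, -0.0], [0.0, 0.0, -1.0]]
ft_force: [1.3, -0.2, -0.6]
grip_width: 0.085
gripper_force: 0.0
```

jog_arm(plan="0 0 0 3 -1.6 0 0;0 0 0 3 -1.6 0 0;0 0 0 2.0 -1.6 0 0;0 0 0 1.0 -1.6 0 0;0 0 7 0 0 0 0;0 0 0 0 0 0 0;0 0 0 0 0 0 0")

```text
time_s: 2.82
position: [0.5111, -0.1314, 0.2813]
tool_rot: [[0.969, 0.245, -0.0], [0.245, -0.969, -0.0], [-0.0, 0.0, -1.0]]
ft_force: [-0.6, 0.2, 0.2]
grip_width: 0.085
gripper_force: 0.0
```

```bash
python3 - <<'E'
from h import *
s=env.observe(); print(s['time_s'],np.round(s['position'],3),np.round(s['tool_rot'],3).tolist())
w=cam('wrist'); save(w,'w1.png'); W=cloud(w)
print(np.round(w['world_from_camera'],3).tolist(),w['fov_y'])
np.savez('w1',W=W,px=w['pixels'])
for q in ['sink_top','bare_edge','driver_board','mid_board']:
    for o in models.tip_of('wrist',q)[:2]:
      u,v=np.round(o['at']).astype(int); print('tip',q,round(o['confidence'],2),o['at'],np.round(W[v,u],3))
t=cam('top'); save(t,'top2.png')
W=cloud(t)
for o in models.outline_of('top','jig')[:3]:
  P=W[o['region']]; print(round(o['confidence'],2),o['bbox'],np.round(np.nanmedian(P,0),3))
  r=cv2.minAreaRect(P[~np.isnan(P[:,0])][:,:2].astype(np.float32)); print(r)
E
```

```text
2.8167 [ 0.511 -0.131  0.281] [[0.969, 0.245, -0.0], [0.245, -0.969, -0.0], [-0.0, 0.0, -1.0]]
[[0.245, -0.924, -0.294, 0.585], [-0.97, -0.233, -0.075, -0.112], [0.0, 0.303, -0.953, 0.424], [0.0, 0.0, 0.0, 1.0]] 65.39325841919985
tip sink_top 0.92 [320.9, 164.6] [ 0.54  -0.121  0.048]
tip bare_edge 0.96 [318.5, 102.7] [ 0.597 -0.103  0.017]
tip driver_board 0.64 [317.3, 165.4] [ 0.539 -0.117  0.046]
tip mid_board 0.78 [369.7, 351.2] [ 0.317 -0.242  0.005]
tip mid_board 0.69 [461.9, 240.0] [ 0.491 -0.303  0.007]
0.66 [265.2, 219.5, 61.3, 81.7] [0.54  0.141 0.011]
((0.5456549525260925, 0.1425393521785736), (0.12448887526988983, 0.1877635419368744), 83.97296905517578)
0.62 [165.4, 249.6, 64.9, 86.2] [0.48  0.36  0.011]
((0.47996875643730164, 0.36361682415008545), (0.17808298766613007, 0.12582595646381378), 8.90211296081543)
0.18 [254.2, 139.5, 119.3, 31.8] [0.744 0.241 0.005]
((0.742756187915802, 0.17251069843769073), (0.06709980964660645, 0.2793039381504059), 3.856192111968994)
```

```bash
python3 - <<'E'
import numpy as np,cv2
d=np.load('w1.npz');W=d['W']
x,y,z=W[...,0],W[...,1],W[...,2]
near=(abs(x-.53)<.12)&(abs(y+.12)<.09)
def rect(m,n):
    P=W[m][:,:2].astype(np.float32); r=cv2.minAreaRect(P); print(n,len(P),r,np.median(W[m][:,2]))
rect(near&(abs(x-.54)<.05)&(z>.043)&(z<.06),'sink')
rect(near&(z>.0150)&(z<.0215),'top board')
for a in np.arange(0,.06,.003): print(round(a,3),(near&(z>=a)&(z<a+.003)).sum(),end='; ')
E
```

```text
sink 726 ((0.5390584468841553, -0.11848989874124527), (0.03602253273129463, 0.036061834543943405), 14.052019119262695) 0.04846915269742319
top board 7206 ((0.5170433521270752, -0.12390480935573578), (0.1651059240102768, 0.08011189103126526), 13.893142700195312) 0.018386079822980433
0.0 20667; 0.003 914; 0.006 949; 0.009 345; 0.012 679; 0.015 2515; 0.018 4609; 0.021 317; 0.024 747; 0.027 168; 0.03 17; 0.033 19; 0.036 2; 0.039 16; 0.042 15; 0.045 214; 0.048 500; 0.051 0; 0.054 0; 0.057 0;
```

View pics/w1.png

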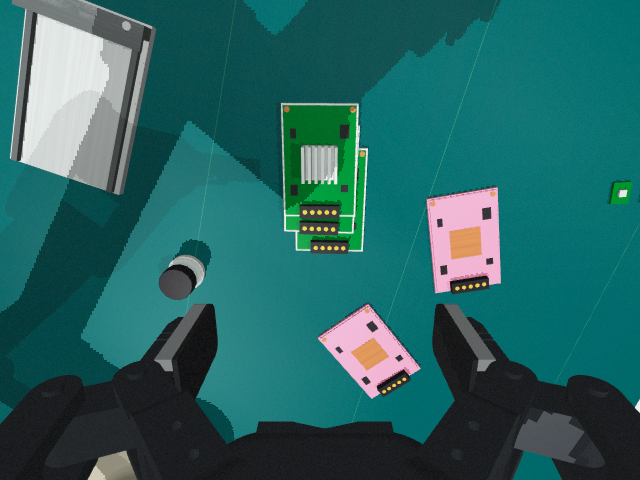

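Wrist view shows the sink at (320,165), with fins along the board's x, and the two lower boards peeking out at the right and below. I'll descend with partly closed fingers to check centring from near.

jog_arm(plan="0 0 0 1.5 -0.3 3.2 90;0 0 0 1.5 -0.3 3.2 90;0 0 0 0 0 3.2 90;0 0 0 0 0 3.2 90;0 0 0 0 0 3.2 90;0 0 0 0 0 3.2 90;0 0 0 0 0 1.4 90;0 0 0 0 0 0 90;0 0 0 0 0 0 90", grip_force=30)

```text
time_s: 3.92
position: [0.5389, -0.1186, 0.0754]
tool_rot: [[0.97, 0.242, -0.001], [0.242, -0.97, 0.0], [-0.0, -0.0, -1.0]]
ft_force: [0.5, 0.8, 0.8]
grip_width: 0.0552
gripper_force: 0.0
```

```bash
python3 - <<'E'
from h import *
s=env.observe(); p=np.array(s['position']);R=np.array(s['tool_rot']); print(p,s['grip_width'])
w=cam('wrist'); save(w,'w2.png'); W=cloud(w)
T=(W-p)@R
z=W[...,2]; m=(z>.044)&(z<.053)&(np.hypot(W[...,0]-.539,W[...,1]+.1185)<.035)
r=cv2.minAreaRect(T[m][:,:2].astype(np.float32)); print('sink in tool frame',r,np.median(z[m]))
f=(abs(T[...,2])<.03)&(z>.058)&(abs(T[...,0])<.02)
for sgn in(1,-1):
  q=T[f&(sgn*T[...,1]>0)]; print(len(q), np.nanpercentile(q,[2,50,98],axis=0).round(4).tolist() if len(q) else '')
E
```

```text
[ 0.53886174 -0.11856503  0.07537781] 0.055202027232189484
sink in tool frame ((8.668750524520874e-05, -0.0001167934387922287), (0.03729556128382683, 0.0360594317317009), 0.24697871506214142) 0.048407885681014756
1576 [[-0.0108, 0.0272, -0.0297], [0.0061, 0.0283, -0.0203], [0.0105, 0.0405, -0.0068]]
1573 [[-0.011, -0.0408, -0.0297], [0.0061, -0.0287, -0.0204], [0.0105, -0.0276, -0.0065]]
```

View pics/w2.png

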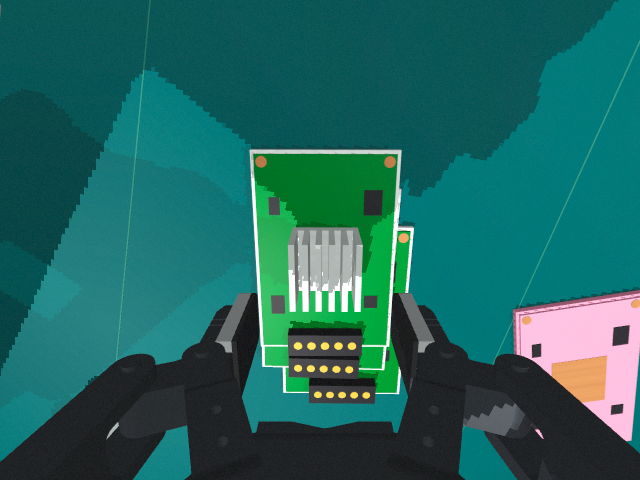

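The fingers are centred on the sink to within about 0.2 mm (sink at (325,270) between the pads). Next I go down and grip.

jog_arm(plan="0 0 0 0 0 2 90;0 0 0 0 0 2 90;0 0 0 0 0 1.2 90;0 0 0 0 0 0.45 90;0 0 0 0 0 0 110;0 0 0 0 0 0 125;0 0 0 0 0 0 135;0 0 0 0 0 0 142;0 0 0 0 0 0 146;0 0 0 0 0 0 150", grip_force=40)

```text
time_s: 4.8
position: [0.5391, -0.1185, 0.0196]
tool_rot: [[0.97, 0.242, 0.001], [0.242, -0.97, -0.001], [0.001, 0.001, -1.0]]
ft_force: [-0.5, -0.6, 6.3]
grip_width: 0.0354
gripper_force: 23.9
```

jog_arm(plan="0 0 0 0 0 0 160;0 0 0 0 0 0 200;0 0 0 0 0 0 255;0 0 0 0 0 0 255;0 0 0 0 0 0 255")

```text
time_s: 5.22
position: [0.5391, -0.1185, 0.0197]
tool_rot: [[0.97, 0.242, 0.001], [0.242, -0.97, -0.001], [0.001, 0.001, -1.0]]
ft_force: [-1.2, 0.2, 6.9]
grip_width: 0.0352
gripper_force: 39.7
```

jog_arm(plan="0 0 0 0 0 -0.2 255;0 0 0 0 0 -0.4 255;0 0 0 0 0 -0.8 255;0 0 0 0 0 -1.6 255;0 0 0 0 0 -2 255;0 0 0 0 0 -2.5 255;0 0 0 0 0 -2.5 255;0 0 0 0 0 -2 255;0 0 0 0 0 0 255")

```text
time_s: 5.97
position: [0.5403, -0.1189, 0.1432]
tool_rot: [[0.97, 0.242, 0.007], [0.242, -0.97, -0.003], [0.006, 0.005, -1.0]]
ft_force: [-0.0, -0.0, -1.2]
grip_width: 0.0356
gripper_force: 40.4
```

```bash
python3 - <<'E'
from h import *
s=env.observe(); p=np.array(s['position']);R=np.array(s['tool_rot']); print(p,s['grip_width'],s['ft_force'])
w=cam('wrist'); save(w,'w3.png'); W=cloud(w); d0=np.load('w1.npz')
t=cam('top'); W=cloud(t); np.savez('t3',W=W,px=t['pixels'])
x,y,z=W[...,0],W[...,1],W[...,2]
near=(abs(x-.54)<.13)&(abs(y-.142)<.1)
for n,a,b in(('plate',.006,.0125),('rails',.0135,.019),('all',.006,.04),('stop',.022,.035)):
  m=near&(z>a)&(z<b); print(n,m.sum(),cv2.minAreaRect(W[m][:,:2].astype(np.float32)),np.median(z[m]))
for o in models.tip_of('top','stop_foot')[:4]:print(o,ray(t,o['at'],.01))
sc=cam('scene')
for o in models.tip_of('scene','stop_foot')[:4]:print(o,ray(sc,o['at'],.01))
save(sc,'s3.png')
E
```

```text
[ 0.54028524 -0.11891001  0.14324275] 0.03556023067749518 [-0.04949067 -0.02432253 -1.23824837]
plate 2652 ((0.5440051555633545, 0.14205969870090485), (0.1905849575996399, 0.23111994564533234), 88.29225158691406) 0.009930088850452323
rails 435 ((0.5410066843032837, 0.1408991515636444), (0.11784900724887848, 0.16931544244289398), 83.5952377319336) 0.01540193530509848
all 3926 ((0.5440051555633545, 0.14205969870090485), (0.1905849575996399, 0.23111994564533234), 88.29225158691406) 0.010959657107237564
stop 577 ((0.5876553058624268, 0.1362297534942627), (0.12039194256067276, 0.08476370573043823), 85.40110778808594) 0.026203813051866698
{'at': [162.7, 214.9], 'confidence': 0.9} [0.55942967 0.37152187 0.01      ]
{'at': [271.5, 188.1], 'confidence': 0.86} [0.61901531 0.12896659 0.01      ]
{'at': [347.1, 170.3], 'confidence': 0.82} [0.27774939 0.3324572  0.01      ]
{'at': [393.3, 263.6], 'confidence': 0.74} [0.62065057 0.13490091 0.01      ]
{'at': [439.7, 206.9], 'confidence': 0.64} [0.55494884 0.38447584 0.01      ]
```

View pics/w3.png

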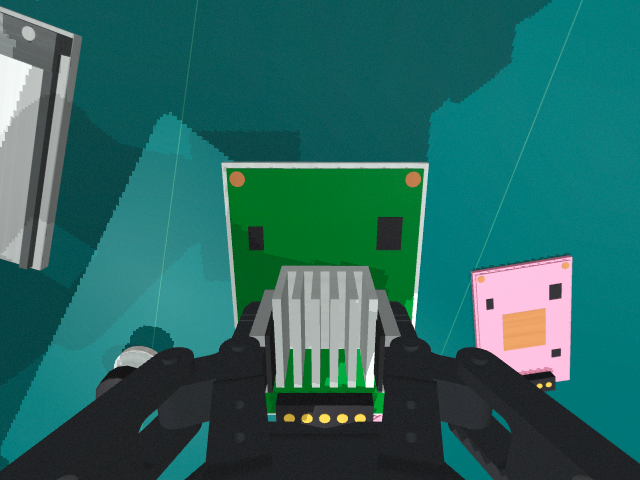

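Wrist view shows the board firmly held, bare edge at rows 165 and columns 222 to 428. The pink board is untouched and the jig is at the upper left. Now over to the jig.

jog_arm(plan="0 0 0 0.3 -1.4 0 255;0 0 0 0.6 -2.8 0 255;0 0 0 0.7 -3.3 0 255;0 0 0 0.7 -3.4 0 255;0 0 0 0.7 -3.4 0 255;0 0 0 0.7 -3.4 0 255;0 0 0 0.7 -3.3 0 255;0 0 0 0.6 -2.8 0 255;0 0 0 0.3 -1.4 0 255;0 0 0 0 -0.4 0 255")

```text
time_s: 7.05
position: [0.5271, 0.1459, 0.138]
tool_rot: [[0.969, 0.245, -0.002], [0.245, -0.969, 0.001], [-0.002, -0.001, -1.0]]
ft_force: [-0.9, -0.2, -1.6]
grip_width: 0.0353
gripper_force: 40.5
```

jog_arm(plan="0 0 4 0 0 0 255;0 0 6 0 0 0 255;0 0 6 0 0 0 255;0 0 4.2 0 0 0 255;0 0 0 0 0 0 255;0 0 0 0 0 0 255")

```text
time_s: 7.55
position: [0.5279, 0.1426, 0.1384]
tool_rot: [[0.994, -0.106, -0.001], [-0.106, -0.994, -0.0], [-0.001, 0.0, -1.0]]
ft_force: [0.8, 0.3, -1.3]
grip_width: 0.0357
gripper_force: 40.4
```

```bash
cat > j.py <<'E'
from h import *
def jigfit(W,c=(.541,.141),yaw=-6.2):
    x,y,z=W[...,0],W[...,1],W[...,2]
    near=(abs(x-.54)<.13)&(abs(y-.142)<.1)
    m=near&(z>.0235)&(z<.029); P=W[m][:,:2].astype(np.float32); print('stop',len(P),cv2.minAreaRect(P),np.median(z[m]))
    m=near&(z>.0135)&(z<.019); P=W[m][:,:2]; 
    a=np.radians(yaw);R=np.array([[np.cos(a),-np.sin(a)],[np.sin(a),np.cos(a)]]); L=(P-np.array(c))@R
    for s in(1,-1):
        k=(s*L[:,1]>.045)&(s*L[:,1]<.058)&(L[:,0]<.05); q=L[k]
        if len(q)>20: f=np.polyfit(q[:,0],q[:,1],1); print('rail',s,len(q),'yaw off',np.degrees(f[0]),'y at 0',f[1],'xr',q[:,0].min(),q[:,0].max())
E
python3 - <<'E'
from j import *
s=env.observe(); p=np.array(s['position']);R=np.array(s['tool_rot']); print(p,R.round(4).tolist(),s['grip_width'],s['ft_force'])
w=cam('wrist'); save(w,'w4.png'); W=cloud(w); np.savez('w4',W=W); jigfit(W)
T=(W-p)@R
m=(T[...,2]>-.03)&(T[...,2]<.025)&(T[...,0]>.025)&(T[...,0]<.09)&(abs(T[...,1])<.06)&(W[...,2]>.1)
P=T[m]; print('board tool frame',cv2.minAreaRect(P[:,:2].astype(np.float32)),np.median(P[:,2]))
A=np.c_[P[:,:2],np.ones(len(P))]; print(np.linalg.lstsq(A,P[:,2],rcond=None)[0])
W=np.load('t3.npz')['W']; jigfit(W)
E
```

```text
[0.52791417 0.14258373 0.13836814] [[0.9944, -0.1059, -0.001], [-0.1059, -0.9944, -0.0001], [-0.001, 0.0002, -1.0]] 0.03568862918944326 [ 0.83704761  0.29003181 -1.28368384]
stop 7447 ((0.6174061298370361, 0.1343868374824524), (0.12066285312175751, 0.024094685912132263), 84.30046844482422) 0.02654155367678024
rail 1 238 yaw off 1.079871859536597 y at 0 0.051287928048215824 xr 0.033651563541038265 0.04999433238226589
rail -1 228 yaw off 0.2228400723721001 y at 0 -0.049553747964117746 xr 0.03370731771185265 0.04951743421890329
board tool frame ((0.04246573895215988, 0.0002797171473503113), (0.034985944628715515, 0.08059577643871307), 0.08292052894830704) 0.0014434311725519408
[0.0221528  0.0001968  0.00057527]
stop 494 ((0.6163910031318665, 0.13374187052249908), (0.11930515617132187, 0.02536892332136631), 84.42252349853516) 0.026182705013768737
rail 1 126 yaw off 0.49679914648843565 y at 0 0.0508532642586485 xr -0.059403748509327337 0.049958337614946835
rail -1 159 yaw off 0.32385153782787174 y at 0 -0.05083771246911202 xr -0.08481453964694124 0.04944149266289063
```

View pics/w4.png

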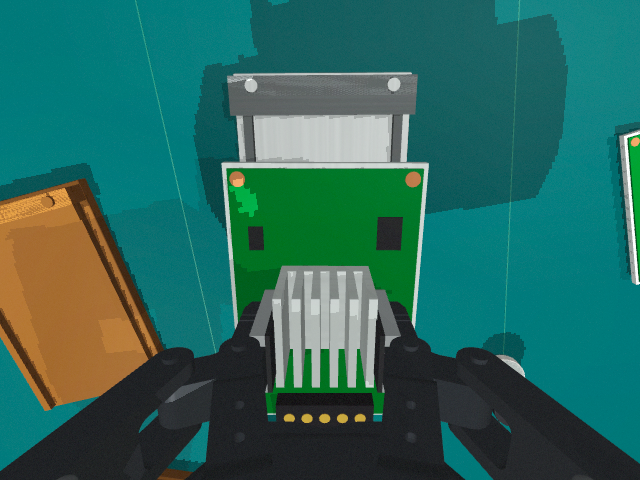

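```bash
python3 - <<'E'
from h import *
s=env.observe(); p=np.array(s['position']);R=np.array(s['tool_rot'])
W=np.load('w4.npz')['W']; 
def pl(P,n): 
    A=np.c_[P[:,0]-.53,P[:,1]-.14,np.ones(len(P))]; print(n,len(P),np.linalg.lstsq(A,P[:,2],rcond=None)[0].round(4))
x,y,z=W[...,0],W[...,1],W[...,2]
pl(W[(abs(z)<.008)&(abs(x-.55)<.2)&(abs(y-.14)<.2)],'table')
T=(W-p)@R
m=(abs(T[...,2])<.008)&(T[...,0]>.026)&(T[...,0]<.057)&(abs(T[...,1])<.037)&(W[...,2]>.1); pl(W[m],'board')
m=(T[...,2]<-.022)&(T[...,2]>-.04)&(abs(T[...,0])<.02)&(abs(T[...,1])<.016); pl(W[m],'sinktop'); print(np.median(T[m],0))
E
```

```text
table 131492 [-0.0001  0.0002  0.0011]
board 14188 [-0.0031 -0.0002  0.1371]
sinktop 4479 [-0.0275  0.0061  0.1664]
[ 0.00257982 -0.00171832 -0.02849013]
```

The board is level in the grip and about 17 mm clear of the lip. The wrist view has the stop at (322,95) ahead of the bare edge at row 165. I'll lower it now.

jog_arm(plan="0 0 0 0 -0.05 1.5 255;0 0 0 0 -0.05 2.5 255;0 0 0 0 0 2.5 255;0 0 0 0 0 2.2 255;0 0 0 0 0 1.5 255;0 0 0 0 0 0.8 255;0 0 0 0 0 0.5 255;0 0 0 0 0 0.2 255;0 0 0 0 0 0 255;0 0 0 0 0 0 255")

```text
time_s: 8.43
position: [0.5288, 0.1439, 0.0226]
tool_rot: [[0.994, -0.107, 0.001], [-0.107, -0.994, 0.0], [0.001, -0.0, -1.0]]
ft_force: [0.5, -0.2, -1.4]
grip_width: 0.0353
gripper_force: 40.4
```

jog_arm(plan="0 0 0 0 0 0.1 255;0 0 0 0 0 0.1 255;0 0 0 0 0 0.05 255;0 0 0 0 0 0 255;0 0 0 0 0 0 255")

```text
time_s: 8.85
position: [0.5283, 0.1439, 0.0194]
tool_rot: [[0.994, -0.108, 0.0], [-0.108, -0.994, -0.0], [0.0, -0.0, -1.0]]
ft_force: [-0.5, -0.3, -2.2]
grip_width: 0.0356
gripper_force: 40.4
```

jog_arm(plan="0 0 0 0 0 0.05 255;0 0 0 0 0 0.05 255;0 0 0 0 0 0 255;0 0 0 0 0 0 255")

```text
time_s: 9.18
position: [0.5283, 0.1439, 0.0183]
tool_rot: [[0.994, -0.108, -0.0], [-0.108, -0.994, 0.0], [-0.0, -0.0, -1.0]]
ft_force: [0.2, 0.6, -1.8]
grip_width: 0.0358
gripper_force: 40.4
```

jog_arm(plan="0 0 0 0 0 0.04 255;0 0 0 0 0 0.04 255;0 0 0 0 0 0 255;0 0 0 0 0 0 255")

```text
time_s: 9.52
position: [0.5283, 0.1439, 0.0177]
tool_rot: [[0.994, -0.108, 0.0], [-0.108, -0.994, -0.0], [0.0, 0.0, -1.0]]
ft_force: [-1.1, -0.4, 2.2]
grip_width: 0.0354
gripper_force: 40.8
```

Contact. Now release gently and rise.

jog_arm(plan="0 0 0 0 0 0 145;0 0 0 0 0 0 138;0 0 0 0 0 0 130;0 0 0 0 0 0 110;0 0 0 0 0 0 80;0 0 0 0 0 0 50;0 0 0 0 0 0 50")

```text
time_s: 10.1
position: [0.5283, 0.1439, 0.0175]
tool_rot: [[0.994, -0.108, 0.0], [-0.108, -0.994, -0.0], [0.0, 0.0, -1.0]]
ft_force: [-0.9, -0.1, 0.4]
grip_width: 0.0688
gripper_force: 0.0
```

jog_arm(plan="0 0 0 0 0 -1 50;0 0 0 0 0 -2.5 50;0 0 0 0 0 -3.5 50;0 0 0 -3 0 -3 50;0 0 0 -3 0 -1 50;0 0 0 -3 0 0 50;0 0 0 -2 0 0 50;0 0 0 0 0 0 50")

```text
time_s: 10.77
position: [0.4159, 0.1561, 0.1279]
tool_rot: [[0.994, -0.106, -0.001], [-0.106, -0.994, 0.0], [-0.001, 0.0, -1.0]]
ft_force: [0.2, -0.6, 0.2]
grip_width: 0.069
gripper_force: 0.0
```

```bash
cat > b.py <<'E'
from j import *
def board(W,zlo=.0135,zhi=.019,c=(.541,.141)):
    x,y,z=W[...,0],W[...,1],W[...,2]
    near=(abs(x-.53)<.13)&(abs(y-.142)<.09)
    m=near&(z>.039)&(z<.052); print('sink',m.sum(),cv2.minAreaRect(W[m][:,:2].astype(np.float32)),np.median(z[m]))
E
python3 - <<'E'
from b import *
s=env.observe(); p=np.array(s['position']);R=np.array(s['tool_rot']); print(s['time_s'],p,s['grip_width'],s['ft_force'])
w=cam('wrist'); save(w,'w5.png'); W=cloud(w); jigfit(W); board(W); np.savez('w5',W=W)
for q in('bare_edge','stop_foot','sink_top'):
  for o in models.tip_of('wrist',q)[:1]: print(q,o,ray(w,o['at'],.046 if q[1]=='i' else .01))
t=cam('top'); W=cloud(t); jigfit(W); board(W)
E
```

```text
10.7667 [0.41585135 0.15614419 0.12792351] 0.06903175132133148 [ 0.2338065  -0.57163813  0.2036968 ]
stop 1689 ((0.5072245001792908, 0.14565470814704895), (0.04366067424416542, 0.07757441699504852), 83.30085754394531) 0.02454857376945127
rail 1 1799 yaw off 0.5048812181752379 y at 0 0.051686187034156644 xr -0.08694963166001389 0.016716357545989474
rail -1 1795 yaw off 0.4994162416383958 y at 0 -0.04979633858168941 xr -0.0859660969708329 0.016753469408999674
sink 2660 ((0.5281369090080261, 0.14374162256717682), (0.03614174574613571, 0.036319516599178314), 83.60852813720703) 0.046438322102241456
sink_top {'at': [327.7, 47.5], 'confidence': 0.71} [0.52740814 0.14219818 0.046     ]
stop 503 ((0.5857035517692566, 0.13663089275360107), (0.119803287088871, 0.08730809390544891), 84.1381607055664) 0.026312948743342
rail 1 35 yaw off -0.7091451125897607 y at 0 0.05202074874302194 xr 0.02282981818563928 0.048763614028074734
rail -1 145 yaw off 0.38550757305563144 y at 0 -0.05099134024546179 xr -0.08642133395932555 0.04906015459753631
sink 11 ((0.5378461480140686, 0.1262482851743698), (0.010416272096335888, 0.006171457469463348), 7.033265590667725) 0.04514368410427716
```

View pics/w5.png

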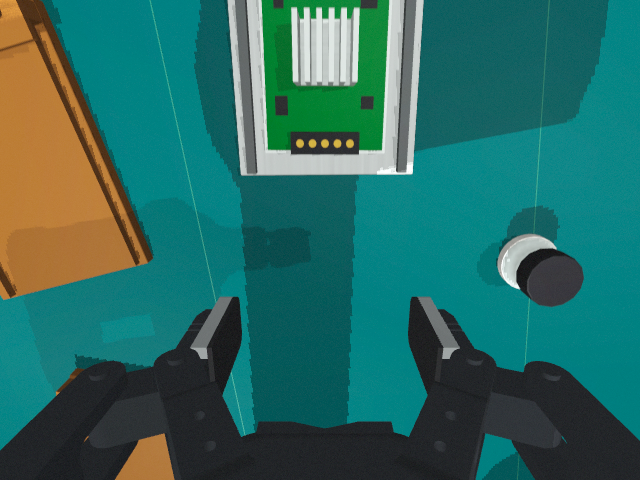

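The board lies flat between the rails: sink at (325,47), connector end at row 150, jig's open end at row 175. Next I lower the narrowed fingers behind the connector end.

jog_arm(plan="0 0 0 1 0 1 180;0 0 -0.4 1 0 3 180;0 0 0 0.3 0 3 180;0 0 0 0 0 2.2 180;0 0 0 0 0 1.2 180;0 0 0 0 0 0.7 180;0 0 0 0 0 0.3 180;0 0 0 0 0 0 180;0 0 0 0 0 0 180", grip_force=40)

```text
time_s: 11.77
position: [0.443, 0.1532, 0.0135]
tool_rot: [[0.995, -0.101, 0.001], [-0.101, -0.995, 0.0], [0.001, -0.0, -1.0]]
ft_force: [-0.7, -0.0, 1.2]
grip_width: 0.0249
gripper_force: 0.0
```

jog_arm(plan="0 0 0 0.6 0 0 180;0 0 0 0.5 0 0 180;0 0 0 0.4 0 0 180;0 0 0 0.4 0 0 180;0 0 0 0.4 0 0 180;0 0 0 0.4 0 0 180;0 0 0 0.3 0 0 180;0 0 0 0.3 0 0 180;0 0 0 0.3 0 0 180;0 0 0 0 0 0 180")

```text
time_s: 12.6
position: [0.479, 0.1495, 0.013]
tool_rot: [[0.995, -0.101, 0.001], [-0.101, -0.995, 0.0], [0.001, -0.0, -1.0]]
ft_force: [0.3, 0.1, -0.1]
grip_width: 0.0254
gripper_force: 0.0
```

```bash
python3 - <<'E'
from b import *
s=env.observe(); print(np.round(s['position'],4),np.round(s['ft_force'],2))
w=cam('wrist'); save(w,'w6.png'); W=cloud(w); np.savez('w6',W=W); board(W); jigfit(W)
E
```

```text
[0.479  0.1495 0.013 ] [ 0.35  0.06 -0.06]
sink 11867 ((0.5166234374046326, 0.14536261558532715), (0.0524483397603035, 0.10040257126092911), 84.05580139160156) 0.04639219987710963
stop 5172 ((0.5169499516487122, 0.14539720118045807), (0.05241284891963005, 0.0999261811375618), 83.91146087646484) 0.0246321357756977
rail 1 6532 yaw off 0.5623256954084459 y at 0 0.05155514036507366 xr -0.08623463552142369 0.049984359829411
rail -1 6476 yaw off 0.45502163877338553 y at 0 -0.04955498680994322 xr -0.08589201102631266 0.04999129784023762
```

View pics/w6.png

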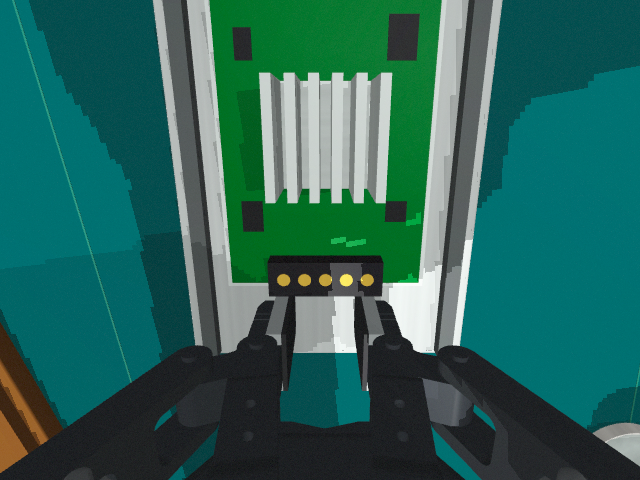

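Wrist view shows the fingers right at the connector (325,285), the board straight, and gaps to both rails. I'll measure the sink and go on.

```bash
cat > k.py <<'E'
from h import *
def sink(W,p,R):
    T=(W-p)@R; z=W[...,2]
    m=(z>.043)&(z<.05)&(T[...,0]>.035)&(abs(T[...,1])<.03); r=cv2.minAreaRect(W[m][:,:2].astype(np.float32)); print('sink',r,np.median(z[m]),'tool',np.round(cv2.minAreaRect(T[m][:,:2].astype(np.float32))[0],4))
E
python3 - <<'E'
from k import *
s=env.observe(); sink(np.load('w6.npz')['W'],np.array(s['position']),np.array(s['tool_rot']))
E
```

```text
sink ((0.5485687851905823, 0.14207758009433746), (0.036338355392217636, 0.036151397973299026), 84.01192474365234) 0.04644491269850265 tool [0.0702 0.0004]
```

jog_arm(plan="0 0 0 0.2 0 0 180;0 0 0 0.2 0 0 180;0 0 0 0 0 0 180;0 0 0 0 0 0 180")

```text
time_s: 12.98
position: [0.4825, 0.1491, 0.013]
tool_rot: [[0.995, -0.101, 0.001], [-0.101, -0.995, -0.0], [0.001, -0.0, -1.0]]
ft_force: [0.7, -0.2, 0.2]
grip_width: 0.0247
gripper_force: 0.0
```

jog_arm(plan="0 0 0 0.15 0 0 180;0 0 0 0.15 0 0 180;0 0 0 0.1 0 0 180;0 0 0 0 0 0 180")

```text
time_s: 13.32
position: [0.4864, 0.1488, 0.013]
tool_rot: [[0.995, -0.101, 0.0], [-0.101, -0.995, 0.0], [0.0, -0.0, -1.0]]
ft_force: [-0.7, -0.5, -0.1]
grip_width: 0.0247
gripper_force: 0.3
```

jog_arm(plan="0 0 0 0.1 0 0 180;0 0 0 0.1 0 0 180;0 0 0 0 0 0 180")

```text
time_s: 13.57
position: [0.488, 0.1486, 0.0129]
tool_rot: [[0.995, -0.101, -0.0], [-0.101, -0.995, -0.0], [-0.0, 0.0, -1.0]]
ft_force: [-2.7, 0.2, 0.9]
grip_width: 0.0254
gripper_force: 1.2
```

jog_arm(plan="0 0 0 0.1 0 0 180;0 0 0 0.05 0 0 180")

```text
time_s: 13.73
position: [0.4881, 0.1486, 0.0129]
tool_rot: [[0.995, -0.101, -0.004], [-0.101, -0.995, 0.0], [-0.004, 0.0, -1.0]]
ft_force: [-9.3, 0.8, 6.6]
grip_width: 0.025
gripper_force: 4.7
```

Resistance rose to 9 N at the expected stop position. I'll press a bit more to square it, then check.

jog_arm(plan="0 0 0 0.1 0 0 180;0 0 0 0 0 0 180")

```text
time_s: 13.9
position: [0.4881, 0.1486, 0.0128]
tool_rot: [[0.995, -0.1, -0.006], [-0.1, -0.995, 0.0], [-0.006, 0.001, -1.0]]
ft_force: [-11.3, 0.5, 8.7]
grip_width: 0.0253
gripper_force: 5.7
```

```bash
python3 - <<'E'
from k import *
s=env.observe(); p=np.array(s['position']);R=np.array(s['tool_rot']);print(p.round(4),np.round(s['ft_force'],1))
w=cam('wrist'); sink(cloud(w),p,R)
E
```

```text
[0.4881 0.1486 0.0128] [-11.3   0.5   8.7]
sink ((0.5575390458106995, 0.1411590427160263), (0.036350514739751816, 0.03637029603123665), 84.23884582519531) 0.046427766548904736 tool [0.0696 0.0004]
```

Board yaw of -5.8° matches the jig and the bare edge is at x ≈ 0.617, against the stop. Backing off and checking.

jog_arm(plan="0 0 0 -0.3 0 0 180;0 0 0 -0.7 0 0 180;0 0 0 -1.5 0 0 180;0 0 0 -1 0 -1 180;0 0 0 0 0 -3 180;0 0 0 0 0 -3.5 180;0 0 0 0 0 -3.5 180;0 0 0 0 0 -3 180;0 0 0 0 0 -2 180;0 0 0 0 0 0 180")

```text
time_s: 14.78
position: [0.4576, 0.152, 0.1771]
tool_rot: [[0.995, -0.101, 0.009], [-0.101, -0.995, 0.001], [0.009, -0.002, -1.0]]
ft_force: [0.9, -0.2, 0.6]
grip_width: 0.0252
gripper_force: 0.0
```

jog_arm(plan="0 0 0 1 0 -1.5 180;0 0 0 2 0 -1.5 180;0 0 0 2 0 0 180;0 0 0 1 0 0 180;0 0 0 0 0 0 180;0 0 0 0 0 0 180")

```text
time_s: 15.28
position: [0.5151, 0.1457, 0.202]
tool_rot: [[0.995, -0.101, -0.001], [-0.101, -0.995, -0.0], [-0.001, 0.0, -1.0]]
ft_force: [0.5, 0.3, -0.2]
grip_width: 0.025
gripper_force: 0.0
```

```bash
python3 - <<'E'
from k import *
s=env.observe(); p=np.array(s['position']);R=np.array(s['tool_rot']);print(s['time_s'],p.round(4),np.round(s['ft_force'],1))
w=cam('wrist'); save(w,'w7.png'); W=cloud(w)
x,y,z=W[...,0],W[...,1],W[...,2]
m=(z>.043)&(z<.05)&(abs(x-.557)<.04)&(abs(y-.141)<.04); print('sink',cv2.minAreaRect(W[m][:,:2].astype(np.float32)),np.median(z[m]))
m=(z>.0235)&(z<.029)&(abs(x-.62)<.03)&(abs(y-.134)<.08); print('stop',cv2.minAreaRect(W[m][:,:2].astype(np.float32)))
t=cam('top'); save(t,'top7.png'); W=cloud(t); W0=np.load('t3.npz')['W']
for q in('low_board','mid_board','wool_tin','flux_jar','scraper'):
  for o in models.outline_of('top',q)[:3]: print(q,round(o['confidence'],2),np.round(o['bbox'],1),np.round(np.nanmedian(W[o['region']],0),3))
c=np.hstack([t['pixels'][150:280,200:440],np.load('t3.npz')['px'][150:280,200:440]]); 
c=np.vstack([cv2.resize(c,(640,174)),cv2.resize(w['pixels'],(532,399))[:, :] if 0 else np.pad(cv2.resize(w['pixels'],(532,399)),((0,0),(0,108),(0,0)))])
cv2.imwrite('pics/c7.png',c[:,:,::-1])
E
```

```text
15.2833 [0.5151 0.1457 0.202 ] [ 0.5  0.3 -0.2]
sink ((0.5575767755508423, 0.14113076031208038), (0.03595558553934097, 0.036138247698545456), 84.32353210449219) 0.04646551461729259
stop ((0.6176280975341797, 0.134357288479805), (0.12028568983078003, 0.02372097037732601), 84.16876983642578)
low_board 0.75 [399.5 242.7  38.6  56.7] [ 0.455 -0.165  0.007]
low_board 0.71 [292.6 129.4  43.1  13. ] [0.751 0.078 0.018]
mid_board 0.83 [469.8 243.3  56.7  60. ] [ 0.487 -0.308  0.006]
mid_board 0.66 [384.1 230.8  47.6  60.1] [ 0.516 -0.125  0.012]
mid_board 0.63 [444.4 325.7  68.6  64. ] [ 0.312 -0.243  0.006]
wool_tin 0.91 [362.5 130.9  34.2  34.9] [ 0.743 -0.073  0.034]
flux_jar 0.79 [327.5 300.2  21.7  22.9] [0.368 0.006 0.042]
flux_jar 0.38 [398.8 243.3  38.   59.3] [ 0.456 -0.164  0.007]
scraper 0.94 [293.3 130.4  47.   11.9] [0.751 0.08  0.018]
```

View pics/c7.png

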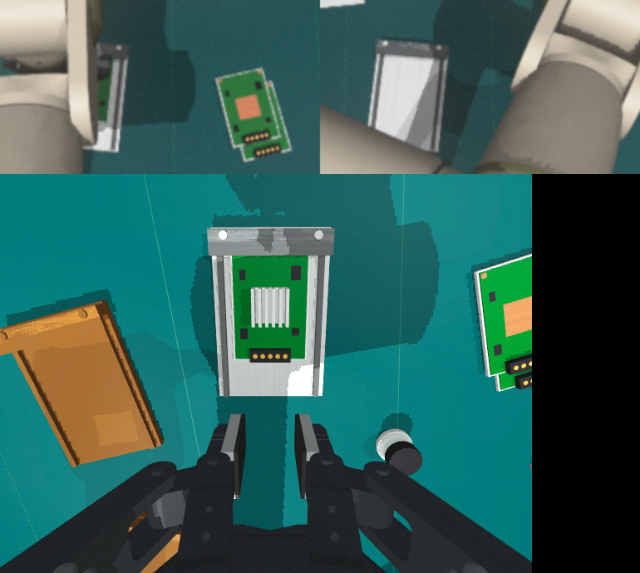

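The composite shows the board at (270,305) pushed under the lip at row 245 and square between the rails. The two lower boards are in place in the upper inset, at (255,110), and nothing touches the gripper. Handing in.

```bash
python3 -c "
from rig import job
print(job.close_job())"
```

```text
the job is handed in; nothing more can be done
None
```

The heat-sink board is off the pile and now lies in the steel jig, pushed under the lip with its bare end against the stop; the lower boards and other bench items look unmoved, and the job is handed in at about 15 s of the 58 s allowed.

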